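# Put the rinsed bottle to drain beside the breaker

## Task

First push the drip tray of the drain rack fully home under the leaning peg. Then pick up the empty square bottle, turn it neck down and slide its neck over the peg all the way until its mouth rests on the peg's collar, and let go of it there, with the tray still home. Leave the other loose things on the bench where they are.

Things in the scene. Friction and masses are not known exactly. Their poses are not given: they have to be found in the camera images.
- bottle_mid (a point): Empty bottle of plain white plastic lying on a flat side, about 0.11 kg: square body 58 x 58 mm, 116 long; shoulder 16 long; round neck 34 across, 44 long; 176 overall. This point is on its long axis, half-way (88 mm from base and mouth, 29 from each flat side). x runs from base to mouth (at first roughly towards the robot), z up and y level as it lies. Grip it across two flat sides.
- bottle_mouth (a point): Centre of the bottle's open mouth, on its long axis, in the plane of the rim; axes as bottle_mid. The neck's bore is 25 mm across and opens into the hollow body.
- rack: Drain rack, a fixed steel frame: side walls 160 mm long, 30 high at y = +-62 mm, an end wall at x = +76, and a flat bridge across (along y, 30 mm wide, top 79 mm high) on uprights at y = +-71 that rise to 85 mm. Origin on the bench under the bridge's middle; z up; x points away from the robot (within 20 degrees), the way the peg leans.
- peg: Drain peg, a fixed bare steel rod 19 mm across, 90 long (the last 15 mm narrow to 8 across), on the middle of the rack's bridge, leaning 30 degrees from vertical towards the rack's x. Origin at the centre of the upper face of its round collar (42 across, 6 thick), 94 mm above the bench, where the rod begins; z runs up along the rod, y is the rack's y.
- tray_tab (a point): Push tab of the aluminium drip tray: an upright plate 56 mm wide, 6 thick, its top 74 mm above the bench, on the tray's end nearest the robot. The tray (120 x 106, 24 high) runs between the rack's walls. This point is the middle of the tab's outer face, 60 mm above the bench; axes as the rack. With the tray home it is at x = -61 mm in the rack's frame.
- tray (a joint): How far the drip tray is pulled out towards the rack's -x, in m: 0 = home against its stop, at most 0.09; starts 0.03 to 0.07. It slides stiffly (about 1.5 N) and stays where it is left.
- screwdriver: Bystander: screwdriver with a green handle, 190 mm long, lying near the robot in the middle.
- spray_can: Bystander: grey can, 52 mm across, 140 mm high, standing at the back of the middle.
- arc_chute: Bystander: grey arc chute block, 90 x 50 x 80 mm high, in the middle between bottle and rack.
- grease_jar: Bystander: jar 70 mm across, 75 mm high, standing at the left or right side.
- spanner: Bystander: steel spanner, 180 mm long, lying at the left or right side.
- contact_bar: Bystander: copper contact bar, 110 mm long, 36 mm high, lying at the right.
Mind the look-alikes: they are no part of the job. What is shaped like the part that bears bottle_mid but blue or brown is not meant. Several things have the shape of the rack; the one meant has the colours described above.

How it is judged:
By the outcome, as a careful person would: the job done as asked, in the order asked, and still so for the second after the job is handed in, with the robot touching nothing.
It also fails if it takes over 64 s, if anything falls off the work surface, if the arm or the gripper's body presses on something with over 40 N, if the wrist force passes 120 N, or if a joint passes its speed limit or range.

## Robot

A 6-joint arm with a two-finger parallel gripper is mounted at the origin on the work surface. World frame = base frame: x ahead of the robot, y to its left, z up, the work surface at z = 0. Lengths are in m, angles in degrees, forces in N, time in s.
With the tool pointing down it reaches from about 0.375 to 0.9 m from the base axis. Payload 3.1 kg.
Tool frame: the origin (TCP) lies between the finger pads; the fingertips stand 22 mm ahead of it and the grasp point (between the pads) lies 3 mm ahead of it; y points along the fingers, x is the direction in which the jaws open and shut, and the axes are right-handed (so a half turn about y gives the same grasp; the last joint's range is limited). The gripper opens to 87 mm and grips with 3 to 60 N. Pads are 19 mm wide; open, the fingers measure 117 mm over their backs; the gripper's body (75 mm by 190 mm) begins 51 mm behind the grasp point.
Start: joints at [-74.169, 30.224, 82.088, -0, 67.689, -10.227], TCP at [0.275, -0.561, 0.245] pointing down, gripper open.
Joint ranges: [-176.69, 176.69], [-43.24, 126.21], [12.49, 139.97], [-82, 262], [0, 151.66], [-163.58, 163.58]. Speed limits (degrees/s): [159.86, 159.86, 180, 180, 180, 180].

## Interface

Orientations are given as a 3x3 rotation matrix whose columns are the frame's x, y, z axes.
In Python, from rig import bot, imaging, workorder gives the robot as it stands. The module is installed in compiled form; this text tells all that it offers.
- The arm moves only by the tool drive_tool, never from a script. Its argument "commands" is a list of rows, each an object of numbers: "dx", "dy", "dz": the shift along the tool's x, y, z normalised to -1 to 1, where 1 is 4 cm; "wx", "wy", "wz": the turn, a rotation vector about the tool's x, y, z normalised to -1 to 1, where 1 is pi/2 rad; "grip": the finger opening in mm, from 0 to 87. In form: [{"dx": .., "dy": .., "dz": .., "wx": .., "wy": .., "wz": .., "grip": ..}, ...]. A call has 1 to 8 rows; each row shifts and turns the commanded pose from where the row before left it, along the tool's axes as they then stand; what a row does not reach is not made up. A row lasts 1/8 s, in which the tool goes at most 62.5 mm and 10.7 degrees, less where a joint would pass 70% of its speed; a pose out of reach is approached as far as the arm can. A call with a number of a shift or a turn outside -1 to 1 is refused whole. A call with a gripper value outside its range is refused whole. The fingers move at their own pace and stop on an object; the grip force is fixed at half the most. Time passes only in rows, so rows that do not move let the fingers close. It gives the time, the measured TCP pose, the force and the opening at its end, in the units of the state.
- bot.read_state(): the state, without advancing time (a new reading comes with each control period).
- imaging.capture(name): name is "scene" or "top" or "wrist"; returns (picture, depth): 420x560x3 uint8, red, green, blue; 420x560 float32, m along the optical axis (not along the pixel's ray), 0 where there is no reading.
- imaging.get_calibration(name): a dict with "mtx" (3x3 intrinsics, pixels), "world_to_cam" (4x4, takes a point from world to camera coordinates). Camera axes: x right, y down, z forward; pixel columns grow to the right and rows downward; lengths in m; the calibration is good to about 2 mm. A picture is of the moment at which its call begins: read the wrist's pose just before it. get_calibration takes no time and is no camera call; for the wrist camera it gives the pose at the moment of the call.
- workorder.hand_in(): hands the job in, once; it reports no verdict.
The state is a dict: "time_s": time; "joint_positions": joint angles; "qvel": joint speeds; "tau": joint torques, N m; "position": TCP position; "tcp_rot": TCP orientation; "force": force on the tool from outside, world axes, zero at the start; "moment": the same for the moment, N m; "opening": opening from 0.0 (shut) to 1.0 (fully open).
Only numpy, scipy, OpenCV 4.12 (cv2) and the standard library are available. Lean on these libraries where they do the work, as an engineer would, in place of code of your own. Each camera call takes 0.05 s, during which the arm holds its last target. There are 200 camera calls.

## Working session

There is one attempt and no reset: what is moved stays moved. The work goes in short steps, Python scripts to look and compute and a tool call to move; the robot and the scene stay as the last step left them, time stands still between calls to the robot, and variables do not carry over. Pictures are saved under pics/ and viewed, on a budget of 10 in all, crops included, one or two more only if the job needs it, and the job is handed in when it is done.

Besides the shell and the picture viewer there is one more tool, called as name([rows], argument=value, ...), one row to a line, values as JSON. drive_tool: Moves the arm, as the interface text tells. Its arguments: {"type":"object","properties":{"commands":{"type":"array"}},"required":["commands"]}

```bash
mkdir -p pics; python3 - <<'E'
from rig import bot, imaging
import cv2,numpy as np
s=bot.read_state(); print(s['time_s'],s['position'],s['tcp_rot'],s['force'],s['opening'])
for n in ['scene','top']:
    p,d=imaging.capture(n); np.savez(f'{n}0.npz',p=p,d=d,**imaging.get_calibration(n))
    cv2.imwrite(f'pics/{n}0.png',p[:,:,::-1])
E
```

```text
0.0 [ 0.27436813 -0.56079722  0.24358497] [[ 4.39289245e-01 -6.19978241e-04  8.98345465e-01]
 [-8.98343223e-01  2.03510619e-03  4.39289553e-01]
 [-2.10057838e-03 -9.99997737e-01  3.37047012e-04]] [-0.09577873  0.3119475  -0.18270462] 0.996195682413614
```

View pics/scene0.png

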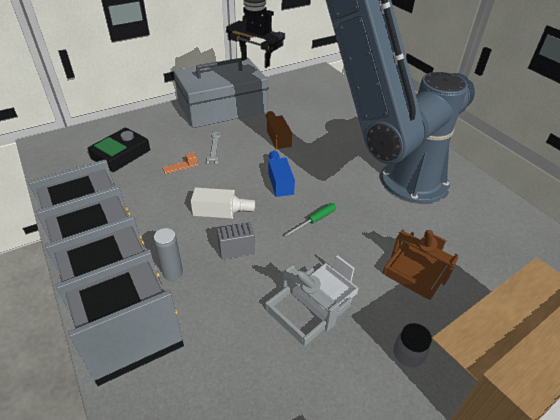

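View pics/top0.png

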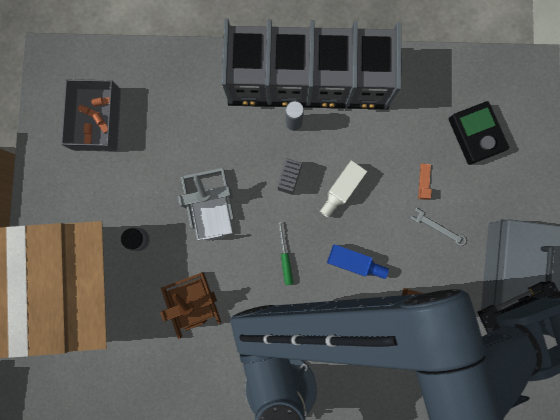

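The scene view shows the grey rack at about (312,298), the white bottle at (222,204), and the blue and brown look-alikes. In the top view the rack is at (207,205), the bottle runs from (355,170) at the base to (327,212) at the mouth, and the arc chute at (289,175) sits between them. Next I'll turn these into world points.

```bash
cat > h.py <<'E'
import numpy as np,cv2
def cloud(p,d,K,T):
    v,u=np.mgrid[:d.shape[0],:d.shape[1]]
    c=np.stack([(u-K[0,2])/K[0,0]*d,(v-K[1,2])/K[1,1]*d,d],-1)
    R,t=T[:3,:3],T[:3,3]
    return (c-t)@R
def load(f):
    z=np.load(f); return z['p'],z['d'],cloud(z['p'],z['d'],z['mtx'],z['world_to_cam'])
E
python3 - <<'E'
from h import *
P,D,W=load('top0.npz')
w=W[100:260,170:380]
def blob(r0,r1,c0,c1,z0,z1):
    x=W[r0:r1,c0:c1].reshape(-1,3); return x[(x[:,2]>z0)&(x[:,2]<z1)]
print('bench z',np.median(W[200:260,360:380,2]))
b=blob(150,225,315,372,.012,.09); print('bottle',len(b),b[:,2].max(),np.percentile(b[:,2],[5,50,95]))
r=cv2.minAreaRect(b[b[:,2]>.05][:,:2].astype('f')*1000);print('body top',r,cv2.boxPoints(r).round())
r=cv2.minAreaRect(b[:,:2].astype('f')*1000);print('all',r,cv2.boxPoints(r).round())
k=blob(160,250,170,245,.02,.3); print('rack',len(k),k.max(0),k.min(0))
for z0,z1 in [(.02,.036),(.036,.072),(.06,.077),(.076,.09),(.1,.2)]:
    q=k[(k[:,2]>z0)&(k[:,2]<z1)]; 
    if len(q)>4:
        r=cv2.minAreaRect(q[:,:2].astype('f')*1000); print(z0,z1,len(q),np.round(r[0]),np.round(r[1]),r[2],np.median(q,0).round(4),cv2.boxPoints(r).round().tolist())
for n,a in dict(chute=(155,200,272,305),can=(95,135,282,306),jar=(225,255,115,150),screw=(215,290,275,298)).items():
    q=blob(*a,.012,.3); print(n,q.min(0).round(3),q.max(0).round(3))
# height map of the rack
S,_,V=load('scene0.npz')
x=V[240:350,255:370].reshape(-1,3); x=x[(x[:,2]>.015)]
q=np.vstack([k,x]); lo=q[:,:2].min(0)
im=np.zeros((600,600,3),'u1')
for j,(X,c) in enumerate([(k,(0,255,255)),(x,(255,0,255))]):
    for p in X: 
        cc=tuple(int(a*min(1,.25+p[2]/.2)) for a in c)
        cv2.circle(im,(int(600-(p[1]-lo[1])*2000-30),int(570-(p[0]-lo[0])*2000)),2,cc,-1)
print('lo',lo)
a=cv2.resize(P[150:250,165:385][:, :],None,fx=3,fy=3,interpolation=cv2.INTER_CUBIC)[:,:,::-1]
b=cv2.resize(S[180:350,180:375],None,fx=3,fy=3,interpolation=cv2.INTER_CUBIC)[:,:,::-1]
o=np.zeros((a.shape[0]+b.shape[0],660,3),'u1');o[:300]=a;o[300:,:585]=b;cv2.imwrite('pics/crop1.png',o[:,:][:600+210])
cv2.imwrite('pics/crop1.png',b)
E
```

```text
bench z -0.0008646102141264662
bottle 1034 0.06605492797430527 [0.03661294 0.05535501 0.06160434]
body top ((595.7869262695312, -168.77017211914062), (57.926212310791016, 163.5830535888672), 55.9290657043457) [[ 512. -147.]
 [ 647. -239.]
 [ 680. -191.]
 [ 544.  -99.]]
all ((590.2562866210938, -165.02975463867188), (57.926212310791016, 176.9364471435547), 55.9290657043457) [[ 501. -139.]
 [ 647. -239.]
 [ 680. -191.]
 [ 533.  -91.]]
rack 1183 [0.65002876 0.32013096 0.1747073 ] [0.43205151 0.15715776 0.02004156]
0.02 0.036 449 [537. 232.] [206. 147.] 13.300007820129395 [0.5614 0.2504 0.0271] [[420.0, 280.0], [454.0, 136.0], [655.0, 184.0], [621.0, 327.0]]
0.036 0.072 68 [529. 220.] [185. 152.] 28.39322853088379 [0.4475 0.206  0.0611] [[412.0, 243.0], [484.0, 109.0], [647.0, 197.0], [575.0, 331.0]]
0.06 0.077 182 [505. 225.] [141. 150.] 13.629403114318848 [0.5529 0.2177 0.0745] [[419.0, 282.0], [455.0, 136.0], [592.0, 169.0], [556.0, 315.0]]
0.076 0.09 327 [507. 227.] [139. 150.] 13.122459411621094 [0.5586 0.2228 0.0795] [[422.0, 284.0], [456.0, 138.0], [592.0, 169.0], [558.0, 315.0]]
0.1 0.2 154 [572. 239.] [67. 22.] 13.900789260864258 [0.5771 0.2411 0.1386] [[537.0, 242.0], [543.0, 221.0], [607.0, 237.0], [602.0, 258.0]]
chute [ 0.579 -0.044  0.013] [0.678 0.024 0.087]
can [ 0.777 -0.052  0.013] [0.867 0.019 0.147]
jar [0.395 0.411 0.012] [0.461 0.477 0.081]
screw [ 0.306 -0.025  0.012] [0.492 0.019 0.03 ]
lo [0.43188159 0.15715776]
```

View pics/crop1.png

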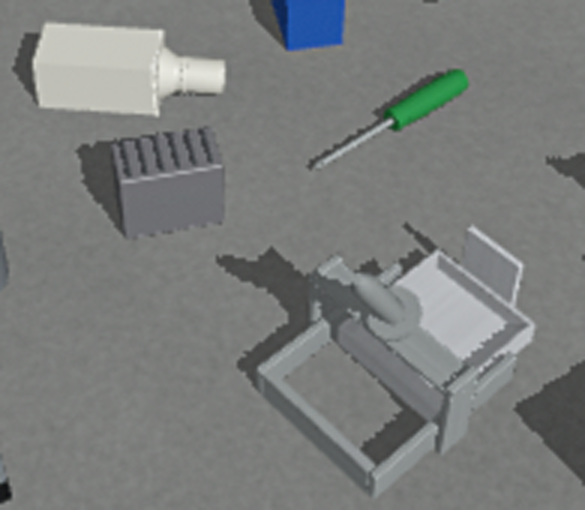

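```bash
cat >> h.py <<'E'
from scipy.spatial.transform import Rotation as Rn
def rpose(yaw,pitch=0):  # tool y down pitched forward, tool z = forward(yaw)
    y=np.radians(yaw);f=np.array([np.cos(y),np.sin(y),0]);x=np.array([np.sin(y),-np.cos(y),0]);p=np.radians(pitch)
    ty=np.array([0,0,-np.cos(p)])+f*np.sin(p); return np.stack([x,ty,np.cross(x,ty)],1)
def plan(s,pos,R):
    R0=s['tcp_rot'];p=np.asarray(s['position']);d=R0.T@(np.asarray(pos)-p)
    w=Rn.from_matrix(R0.T@R).as_rotvec()
    print('t',s['time_s'],'at',p.round(4),'F',np.round(s['force'],1),'op',round(s['opening']*87,1))
    print('units total d',(d/.04).round(3),'w',(w/(np.pi/2)).round(4),'min rows',round(np.linalg.norm(d)/.04,1),round(np.degrees(np.linalg.norm(w))/10.5,1))
E
python3 - <<'E'
from h import *
from rig import bot,imaging
from scipy.optimize import minimize
s=bot.read_state();c=imaging.get_calibration('wrist');T=np.linalg.inv(c['world_to_cam'])
print('cam in tool',s['tcp_rot'].T@(T[:3,3]-s['position']),'axes in tool',(s['tcp_rot'].T@T[:3,:3]).round(2).tolist(),c['mtx'][0,0])
for f,rg in [('top0.npz',(160,250,170,245)),('scene0.npz',(235,350,255,370))]:
    _,_,W=load(f); q=W[rg[0]:rg[1],rg[2]:rg[3]].reshape(-1,3)
    for yaw in [13.3]:
        R=Rn.from_euler('z',yaw,degrees=True).as_matrix(); o=np.array([.557,.2228,0]); l=(q-o)@R
        pg=l[(l[:,2]>.115)&(l[:,2]<.2)]
        m=pg.mean(0);u=np.linalg.svd(pg-m)[2][0];u*=np.sign(u[2]);print(f,'peg n',len(pg),'mean',m.round(4),'dir',u.round(3),'tip',pg[pg[:,2].argmax()].round(4))
        br=l[(abs(l[:,2]-.079)<.004)&(abs(l[:,0])<.03)&(abs(l[:,1])<.06)];print('bridge',np.percentile(br,[2,50,98],axis=0).round(4).tolist())
        up=l[(l[:,2]>.04)&(l[:,2]<.095)&(l[:,0]>-.04)];print('y ext',np.percentile(up[:,1],[1,99]))
        tb=l[(l[:,2]>.04)&(l[:,2]<.08)&(l[:,0]<-.06)];print('tab',np.percentile(tb,[2,50,98],axis=0).round(4).tolist())
        wl=l[(l[:,2]>.018)&(l[:,2]<.036)&(l[:,0]>.03)];print('end wall',np.percentile(wl,[1,99],axis=0).round(4).tolist())
plan(s,[.5,-.12,.25],rpose(13.3))
E
```

```text
cam in tool [-0.00111747 -0.14143354  0.0653552 ] axes in tool [[1.0, 0.0, 0.0], [-0.0, -0.24, 0.97], [0.0, -0.97, -0.24]] 370.6850845386577
top0.npz peg n 120 mean [0.0295 0.0136 0.1468] dir [0.536 0.019 0.844] tip [0.047  0.013  0.1747]
bridge [[-0.0096, -0.0583, 0.0751], [0.0046, -0.0161, 0.0785], [0.0199, 0.0585, 0.0826]]
y ext [-0.06012591  0.08792089]
tab [[-0.1199, -0.0126, 0.0413], [-0.1176, 0.0138, 0.071], [-0.1138, 0.0404, 0.0778]]
end wall [[0.0313, -0.0512, 0.0189], [0.086, 0.0805, 0.0341]]
scene0.npz peg n 137 mean [0.0388 0.0218 0.1498] dir [ 0.507 -0.101  0.856] tip [0.0515 0.0209 0.1748]
bridge [[-0.0068, -0.0523, 0.0754], [0.0122, 0.0018, 0.0787], [0.0221, 0.0588, 0.0822]]
y ext [-0.05670135  0.09137415]
tab [[-0.1179, -0.0098, 0.0411], [-0.1135, 0.0182, 0.0607], [-0.1111, 0.044, 0.0756]]
end wall [[0.0312, -0.0486, 0.0181], [0.0875, 0.0828, 0.0329]]
t 0.1 at [ 0.2744 -0.5609  0.2436] F [ 0.2 -0.2  0.6] op 87.0
units total d [-7.424 -0.141  9.908] w [-1.000e-04  1.417e-01 -1.300e-03] min rows 12.4 1.2
```

drive_tool([
  {"dx":-0.571,"dy":-0.011,"dz":0.762,"grip":0},
  {"dx":-0.571,"dy":-0.011,"dz":0.762,"grip":0},
  {"dx":-0.571,"dy":-0.011,"dz":0.762,"grip":0},
  {"dx":-0.571,"dy":-0.011,"dz":0.762,"grip":0},
  {"dx":-0.571,"dy":-0.011,"dz":0.762,"grip":0},
  {"dx":-0.571,"dy":-0.011,"dz":0.762,"grip":0},
  {"dx":-0.571,"dy":-0.011,"dz":0.762,"grip":0},
  {"dx":-0.571,"dy":-0.011,"dz":0.762,"grip":0},
])

```text
schema error: expected keys dx, dy, dz, wx, wy, wz, grip
```

drive_tool([
  {"dx":-0.571,"dy":-0.011,"dz":0.762,"grip":0},
  {"dx":-0.571,"dy":-0.011,"dz":0.762,"grip":0},
  {"dx":-0.571,"dy":-0.011,"dz":0.762,"grip":0},
  {"dx":-0.571,"dy":-0.011,"dz":0.762,"grip":0},
  {"dx":-0.571,"dy":-0.011,"dz":0.762,"grip":0},
  {"wy":0.07,"grip":0},
  {"wy":0.072,"grip":0},
])

```text
schema error: expected keys dx, dy, dz, wx, wy, wz, grip
```

```bash
python3 - <<'E'
from h import *
from rig import bot
s=bot.read_state(); R=Rn.from_euler('z',13.3,degrees=True).as_matrix();o=np.array([.5595,.2383,0])
for l in [[-.17,0,.25],[-.17,0,.07],[-.07,0,.07]]: print(o+R@l); plan(s,o+R@l,rpose(13.3))
E
```

```text
[0.39405959 0.19919154 0.25      ]
t 0.1 at [ 0.2744 -0.5609  0.2436] F [ 0.2 -0.2  0.6] op 87.0
units total d [-15.756  -0.124  11.034] w [-1.000e-04  1.417e-01 -1.300e-03] min rows 19.2 1.2
[0.39405959 0.19919154 0.07      ]
t 0.1 at [ 0.2744 -0.5609  0.2436] F [ 0.2 -0.2  0.6] op 87.0
units total d [-15.747   4.376  11.033] w [-1.000e-04  1.417e-01 -1.300e-03] min rows 19.7 1.2
[0.49137748 0.22219652 0.07      ]
t 0.1 at [ 0.2744 -0.5609  0.2436] F [ 0.2 -0.2  0.6] op 87.0
units total d [-15.195   4.376  13.471] w [-1.000e-04  1.417e-01 -1.300e-03] min rows 20.8 1.2
```

drive_tool([
  {"dx":-0.571,"dy":-0.011,"dz":0.762,"wx":0,"wy":0,"wz":0,"grip":0},
  {"dx":-0.571,"dy":-0.011,"dz":0.762,"wx":0,"wy":0,"wz":0,"grip":0},
  {"dx":-0.571,"dy":-0.011,"dz":0.762,"wx":0,"wy":0,"wz":0,"grip":0},
  {"dx":-0.571,"dy":-0.011,"dz":0.762,"wx":0,"wy":0,"wz":0,"grip":0},
  {"dx":-0.571,"dy":-0.011,"dz":0.762,"wx":0,"wy":0,"wz":0,"grip":0},
  {"dx":-0.571,"dy":-0.011,"dz":0.762,"wx":0,"wy":0,"wz":0,"grip":0},
  {"dx":-0.571,"dy":-0.011,"dz":0.762,"wx":0,"wy":0,"wz":0,"grip":0},
  {"dx":-0.571,"dy":-0.011,"dz":0.762,"wx":0,"wy":0,"wz":0,"grip":0},
])

```text
time_s: 1.1
position: [0.4136, -0.2888, 0.2478]
tcp_rot: [[0.439, -0.0, 0.898], [-0.898, 0.001, 0.439], [-0.001, -1.0, -0.0]]
force: [-0.2, -0.1, 0.3]
opening: 0.17
```

drive_tool([
  {"dx":-0.571,"dy":-0.011,"dz":0.762,"wx":0,"wy":0,"wz":0,"grip":0},
  {"dx":-0.571,"dy":-0.011,"dz":0.762,"wx":0,"wy":0,"wz":0,"grip":0},
  {"dx":-0.571,"dy":-0.011,"dz":0.762,"wx":0,"wy":0,"wz":0,"grip":0},
  {"dx":-0.571,"dy":-0.011,"dz":0.762,"wx":0,"wy":0,"wz":0,"grip":0},
  {"dx":-0.571,"dy":-0.011,"dz":0.762,"wx":0,"wy":0,"wz":0,"grip":0},
  {"dx":0,"dy":0,"dz":0,"wx":0,"wy":0.07,"wz":0,"grip":0},
  {"dx":0,"dy":0,"dz":0,"wx":0,"wy":0.072,"wz":0,"grip":0},
])

```text
time_s: 1.98
position: [0.5, -0.1197, 0.2499]
tcp_rot: [[0.228, -0.001, 0.974], [-0.974, 0.0, 0.228], [-0.001, -1.0, -0.001]]
force: [-0.0, -0.4, 0.7]
opening: 0.003
```

```bash
python3 - <<'E'
from h import *
from rig import bot
s=bot.read_state(); R=Rn.from_euler('z',13.3,degrees=True).as_matrix();o=np.array([.5595,.2383,0])
for l in [[-.17,0,.25],[-.17,0,.07],[-.07,0,.07]]: print(o+R@l); plan(s,o+R@l,rpose(13.3))
E
```

```text
[0.39405959 0.19919154 0.25      ]
t 1.975 at [ 0.5    -0.1197  0.2499] F [-0.  -0.4  0.7] op 0.2
units total d [-8.367e+00  3.000e-03 -7.650e-01] w [ 0.0005 -0.0016 -0.0004] min rows 8.4 0.0
[0.39405959 0.19919154 0.07      ]
t 1.975 at [ 0.5    -0.1197  0.2499] F [-0.  -0.4  0.7] op 0.2
units total d [-8.364  4.503 -0.761] w [ 0.0005 -0.0016 -0.0004] min rows 9.5 0.0
[0.49137748 0.22219652 0.07      ]
t 1.975 at [ 0.5    -0.1197  0.2499] F [-0.  -0.4  0.7] op 0.2
units total d [-8.37   4.501  1.739] w [ 0.0005 -0.0016 -0.0004] min rows 9.7 0.0
```

drive_tool([
  {"dx":-0.93,"dy":0,"dz":-0.085,"wx":0,"wy":0,"wz":0,"grip":0},
  {"dx":-0.93,"dy":0,"dz":-0.085,"wx":0,"wy":0,"wz":0,"grip":0},
  {"dx":-0.93,"dy":0,"dz":-0.085,"wx":0,"wy":0,"wz":0,"grip":0},
  {"dx":-0.93,"dy":0,"dz":-0.085,"wx":0,"wy":0,"wz":0,"grip":0},
  {"dx":-0.93,"dy":0,"dz":-0.085,"wx":0,"wy":0,"wz":0,"grip":0},
  {"dx":-0.93,"dy":0,"dz":-0.085,"wx":0,"wy":0,"wz":0,"grip":0},
  {"dx":-0.93,"dy":0,"dz":-0.085,"wx":0,"wy":0,"wz":0,"grip":0},
  {"dx":-0.93,"dy":0,"dz":-0.085,"wx":0,"wy":0,"wz":0,"grip":0},
])

```text
time_s: 2.98
position: [0.4046, 0.1638, 0.2501]
tcp_rot: [[0.229, -0.0, 0.973], [-0.973, -0.0, 0.229], [-0.0, -1.0, -0.0]]
force: [0.9, -0.1, 0.0]
opening: 0.007
```

drive_tool([
  {"dx":-0.93,"dy":0,"dz":-0.085,"wx":0,"wy":0,"wz":0,"grip":0},
  {"dx":0,"dy":0.9,"dz":0,"wx":0,"wy":0,"wz":0,"grip":0},
  {"dx":0,"dy":0.9,"dz":0,"wx":0,"wy":0,"wz":0,"grip":0},
  {"dx":0,"dy":0.9,"dz":0,"wx":0,"wy":0,"wz":0,"grip":0},
  {"dx":0,"dy":0.9,"dz":0,"wx":0,"wy":0,"wz":0,"grip":0},
  {"dx":0,"dy":0.9,"dz":0,"wx":0,"wy":0,"wz":0,"grip":0},
  {"dx":0,"dy":0,"dz":0.5,"wx":0,"wy":0,"wz":0,"grip":0},
  {"dx":0,"dy":0,"dz":0.25,"wx":0,"wy":0,"wz":0,"grip":0},
])

```text
time_s: 3.98
position: [0.4236, 0.2053, 0.0697]
tcp_rot: [[0.23, 0.0, 0.973], [-0.973, 0.0, 0.23], [-0.0, -1.0, 0.0]]
force: [0.1, -0.1, -0.3]
opening: 0.006
```

drive_tool([
  {"dx":0,"dy":0,"dz":0.2,"wx":0,"wy":0,"wz":0,"grip":0},
  {"dx":0,"dy":0,"dz":0.2,"wx":0,"wy":0,"wz":0,"grip":0},
  {"dx":0,"dy":0,"dz":0.2,"wx":0,"wy":0,"wz":0,"grip":0},
  {"dx":0,"dy":0,"dz":0.2,"wx":0,"wy":0,"wz":0,"grip":0},
  {"dx":0,"dy":0,"dz":0.2,"wx":0,"wy":0,"wz":0,"grip":0},
  {"dx":0,"dy":0,"dz":0.2,"wx":0,"wy":0,"wz":0,"grip":0},
  {"dx":0,"dy":0,"dz":0.2,"wx":0,"wy":0,"wz":0,"grip":0},
])

```text
time_s: 4.85
position: [0.4777, 0.2182, 0.0704]
tcp_rot: [[0.23, 0.0, 0.973], [-0.973, 0.0, 0.23], [-0.0, -1.0, 0.0]]
force: [-2.1, 0.6, 0.3]
opening: 0.007
```

drive_tool([
  {"dx":0,"dy":0,"dz":0.1,"wx":0,"wy":0,"wz":0,"grip":0},
  {"dx":0,"dy":0,"dz":0.05,"wx":0,"wy":0,"wz":0,"grip":0},
])

```text
time_s: 5.1
position: [0.4834, 0.2194, 0.0704]
tcp_rot: [[0.23, 0.0, 0.973], [-0.973, 0.0, 0.23], [-0.0, -1.0, 0.0]]
force: [-1.9, -0.9, 0.8]
opening: 0.003
```

Still sliding (about 2 N). I'll continue in small steps until the stop.

drive_tool([
  {"dx":0,"dy":0,"dz":0.05,"wx":0,"wy":0,"wz":0,"grip":0},
  {"dx":0,"dy":0,"dz":0.05,"wx":0,"wy":0,"wz":0,"grip":0},
])

```text
time_s: 5.35
position: [0.4868, 0.2202, 0.0703]
tcp_rot: [[0.23, -0.0, 0.973], [-0.973, -0.0, 0.23], [-0.0, -1.0, -0.0]]
force: [-1.4, -0.4, 0.5]
opening: 0.005
```

drive_tool([
  {"dx":0,"dy":0,"dz":0.05,"wx":0,"wy":0,"wz":0,"grip":0},
])

```text
time_s: 5.48
position: [0.4888, 0.2207, 0.0703]
tcp_rot: [[0.23, -0.0, 0.973], [-0.973, 0.0, 0.23], [-0.0, -1.0, -0.0]]
force: [-1.7, 1.2, 0.2]
opening: 0.006
```

drive_tool([
  {"dx":0,"dy":0,"dz":0.05,"wx":0,"wy":0,"wz":0,"grip":0},
])

```text
time_s: 5.6
position: [0.4895, 0.2209, 0.0702]
tcp_rot: [[0.23, -0.003, 0.973], [-0.973, -0.001, 0.23], [0.0, -1.0, -0.003]]
force: [-5.5, -2.6, 3.5]
opening: 0.009
```

drive_tool([
  {"dx":0,"dy":0,"dz":0.03,"wx":0,"wy":0,"wz":0,"grip":0},
  {"dx":0,"dy":0,"dz":0,"wx":0,"wy":0,"wz":0,"grip":0},
])

```text
time_s: 5.85
position: [0.4895, 0.2209, 0.07]
tcp_rot: [[0.23, -0.005, 0.973], [-0.973, -0.001, 0.23], [0.0, -1.0, -0.005]]
force: [-5.5, -1.9, 4.5]
opening: 0.008
```

drive_tool([
  {"dx":0,"dy":0,"dz":-0.4,"wx":0,"wy":0,"wz":0,"grip":0},
  {"dx":0,"dy":-0.95,"dz":0,"wx":0,"wy":0,"wz":0,"grip":87},
  {"dx":0,"dy":-0.95,"dz":0,"wx":0,"wy":0,"wz":0,"grip":87},
  {"dx":0,"dy":-0.95,"dz":0,"wx":0,"wy":0,"wz":0,"grip":87},
  {"dx":0,"dy":-0.95,"dz":0,"wx":0,"wy":0,"wz":0,"grip":87},
  {"dx":0,"dy":-0.95,"dz":0,"wx":0,"wy":0,"wz":0,"grip":87},
  {"dx":0,"dy":-0.95,"dz":0,"wx":0,"wy":0,"wz":0,"grip":87},
  {"dx":0,"dy":0,"dz":0,"wx":0,"wy":0,"wz":0,"grip":87},
])

```text
time_s: 6.85
position: [0.4794, 0.2184, 0.3018]
tcp_rot: [[0.23, 0.01, 0.973], [-0.973, 0.002, 0.23], [0.0, -1.0, 0.011]]
force: [0.5, -0.2, -0.2]
opening: 0.721
```

```bash
python3 - <<'E'
from h import *
from rig import bot,imaging
c=imaging.get_calibration('wrist');p,d=imaging.capture('wrist');np.savez('w1.npz',p=p,d=d,**c);cv2.imwrite('pics/w1.png',p[:,:,::-1])
plan(bot.read_state(),[.59,-.165,.25],rpose(-34.4))
_,_,W=load('w1.npz');q=W.reshape(-1,3);q=q[d.reshape(-1)>0]
R=Rn.from_euler('z',13.3,degrees=True).as_matrix(); o=np.array([.5595,.2383,0]); l=(q-o)@R
pr=lambda n,a:print(n,len(a),np.percentile(a,[1,50,99],axis=0).round(4).tolist())
pg=l[(l[:,2]>.115)&(l[:,2]<.18)&(abs(l[:,1])<.03)&(l[:,0]>-.01)&(l[:,0]<.07)]
for z in np.arange(.115,.18,.01):
    a=pg[abs(pg[:,2]-z)<.005]
    if len(a)>5: print('peg',z.round(3),len(a),'x',np.percentile(a[:,0],[1,99]).round(4),'y',np.percentile(a[:,1],[1,50,99]).round(4))
pr('bridge',l[(abs(l[:,2]-.079)<.003)&(abs(l[:,0])<.03)&(abs(l[:,1])>.028)&(abs(l[:,1])<.06)])
pr('uprt',l[(abs(l[:,2]-.085)<.002)&(abs(l[:,0])<.03)&(abs(l[:,1])>.062)])
pr('tab',l[(l[:,2]>.06)&(l[:,2]<.077)&(l[:,0]<-.045)&(l[:,0]>-.09)])
for nm,sg in (('L',1),('R',-1)):
    a=l[(abs(l[:,2]-.085)<.002)&(abs(l[:,0])<.03)&(sg*l[:,1]>.062)]
    if len(a): pr('up'+nm,a)
E
```

```text
t 6.9 at [0.4778 0.218  0.2998] F [-0.2  0.1 -0.9] op 66.2
units total d [9.962 1.249 0.524] w [-0.0034  0.5297 -0.0014] min rows 10.1 4.5
peg 0.115 90 x [-0.0008  0.0104] y [-0.0073  0.0024  0.0105]
peg 0.125 186 x [0.0028 0.014 ] y [-0.0071  0.0011  0.011 ]
peg 0.135 204 x [0.0084 0.0219] y [-0.0069  0.0022  0.0113]
peg 0.145 238 x [0.0142 0.0275] y [-0.0073  0.0014  0.011 ]
peg 0.155 268 x [0.0201 0.0323] y [-0.0071  0.0017  0.0112]
peg 0.165 458 x [0.026  0.0423] y [-0.0068  0.002   0.0108]
peg 0.175 263 x [0.0341 0.0471] y [-0.0032  0.0023  0.007 ]
bridge 2170 [[-0.0153, -0.0594, 0.0786], [-0.0007, 0.0283, 0.0803], [0.0138, 0.0593, 0.0818]]
uprt 506 [[-0.0154, -0.073, 0.0833], [-0.001, -0.0649, 0.086], [0.0132, 0.0764, 0.087]]
tab 2330 [[-0.0897, -0.0225, 0.061], [-0.0684, 0.2235, 0.0758], [-0.0508, 0.2626, 0.077]]
upL 250 [[-0.0154, 0.0688, 0.0838], [-0.001, 0.0723, 0.086], [0.0132, 0.0767, 0.087]]
upR 256 [[-0.0187, -0.2427, 0.0832], [-0.0018, -0.0688, 0.0859], [0.0132, -0.0649, 0.0869]]
```

View pics/w1.png

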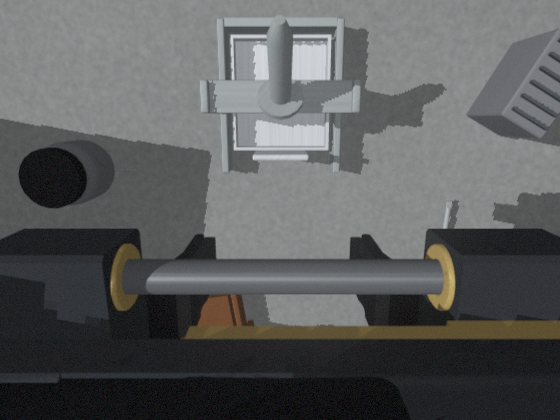

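The tray is home: the tab at (280,157) sits tight against the rack and the push met the stop. The peg is at (280,70). Next is the bottle: rotate, then hover over its mouth end.

drive_tool([
  {"dx":0,"dy":0,"dz":0,"wx":0,"wy":0.106,"wz":0,"grip":87},
  {"dx":0,"dy":0,"dz":0,"wx":0,"wy":0.106,"wz":0,"grip":87},
  {"dx":0,"dy":0,"dz":0,"wx":0,"wy":0.106,"wz":0,"grip":87},
  {"dx":0,"dy":0,"dz":0,"wx":0,"wy":0.106,"wz":0,"grip":87},
  {"dx":0,"dy":0,"dz":0,"wx":0,"wy":0.106,"wz":0,"grip":87},
  {"dx":0.702,"dy":0.055,"dz":0.611,"wx":0,"wy":0,"wz":0,"grip":87},
  {"dx":0.702,"dy":0.055,"dz":0.611,"wx":0,"wy":0,"wz":0,"grip":87},
  {"dx":0.702,"dy":0.055,"dz":0.611,"wx":0,"wy":0,"wz":0,"grip":87},
])

```text
time_s: 7.9
position: [0.4888, 0.1058, 0.2899]
tcp_rot: [[-0.565, -0.002, 0.825], [-0.825, -0.0, -0.565], [0.001, -1.0, -0.002]]
force: [-0.1, 0.1, -0.0]
opening: 1.0
```

drive_tool([
  {"dx":0.702,"dy":0.055,"dz":0.611,"wx":0,"wy":0,"wz":0,"grip":87},
  {"dx":0.702,"dy":0.055,"dz":0.611,"wx":0,"wy":0,"wz":0,"grip":87},
  {"dx":0.702,"dy":0.055,"dz":0.611,"wx":0,"wy":0,"wz":0,"grip":87},
  {"dx":0.702,"dy":0.055,"dz":0.611,"wx":0,"wy":0,"wz":0,"grip":87},
  {"dx":0.702,"dy":0.055,"dz":0.611,"wx":0,"wy":0,"wz":0,"grip":87},
  {"dx":0.702,"dy":0.055,"dz":0.611,"wx":0,"wy":0,"wz":0,"grip":87},
  {"dx":0,"dy":0,"dz":0,"wx":0,"wy":0,"wz":0,"grip":87},
])

```text
time_s: 8.78
position: [0.5149, -0.1174, 0.2766]
tcp_rot: [[-0.568, -0.002, 0.823], [-0.823, 0.0, -0.568], [0.001, -1.0, -0.002]]
force: [0.7, 1.6, 0.5]
opening: 1.001
```

```bash
python3 - <<'E'
from h import *
from rig import bot,imaging
# rack yaw from w1
_,_,W=load('w1.npz');q=W.reshape(-1,3)
R=Rn.from_euler('z',13.3,degrees=True).as_matrix(); o=np.array([.5595,.2383,0]); l=(q-o)@R
a=l[(abs(l[:,2]-.0803)<.003)&(abs(l[:,0])<.03)&(abs(l[:,1])<.06)&(abs(l[:,1])>.028)]
yy=np.arange(-.056,.057,.008);yy=yy[abs(yy)>.032];m=[[np.percentile(b,2),np.percentile(b,98)] for b in (a[abs(a[:,1]-y)<.004][:,0] for y in yy)]
print('yaw corr deg',-np.degrees(np.polyfit(yy,np.array(m),1)[0]),'x edges',np.mean(m,0))
s=bot.read_state()
c=imaging.get_calibration('wrist');p,d=imaging.capture('wrist');np.savez('w2.npz',p=p,d=d,**c);cv2.imwrite('pics/w2.png',p[:,:,::-1])
_,_,W=load('w2.npz');q=W[d>0];L=(q-[.517,-.115,0])@rpose(-34.4)  # tool-like: x jaw, z along to base
q=q[(abs(L[:,0])<.06)&(L[:,2]>-.05)&(L[:,2]<.22)&(q[:,2]>.012)&(q[:,2]<.09)]
print(len(q),'zmax',np.percentile(q[:,2],[50,98,99.5]))
t=q[q[:,2]>.05];r=cv2.minAreaRect(t[:,:2].astype('f')*1000);print('bodytop',r)
r=cv2.minAreaRect(q[:,:2].astype('f')*1000);print('all',r)
for yaw in (-34.4,):
    L=(q-[.517,-.115,0])@rpose(yaw)
    for k in np.arange(-.02,.18,.01):
        b=L[abs(L[:,2]-k)<.005]
        if len(b)>8: print(k.round(3),len(b),np.percentile(b[:,0],[2,98]).round(4),'mid',np.percentile(b[:,0],[2,98]).mean().round(4),'top',-np.percentile(b[:,1],2).round(4))
    print('z ext',np.percentile(L[:,2],[.2,99.8]))
plan(s,[.59,-.165,.25],rpose(-34.4))
E
```

```text
yaw corr deg [-0.00152389  0.02015351] x edges [-0.01532409  0.01369122]
9568 zmax [0.05908251 0.06090695 0.06133933]
bodytop ((602.5955810546875, -172.35475158691406), (58.14189910888672, 113.00260925292969), 55.8309211730957)
all ((582.9268188476562, -159.02645874023438), (58.118736267089844, 160.61622619628906), 55.94235610961914)
0.0 173 [-0.016   0.0151] mid -0.0004 top 0.0479
0.01 315 [-0.017   0.0151] mid -0.001 top 0.0483
0.02 318 [-0.0168  0.0151] mid -0.0009 top 0.0483
0.03 322 [-0.0167  0.0151] mid -0.0008 top 0.0488
0.04 338 [-0.0167  0.016 ] mid -0.0004 top 0.0487
0.05 412 [-0.0214  0.0198] mid -0.0008 top 0.0539
0.06 602 [-0.0279  0.0255] mid -0.0012 top 0.0608
0.07 678 [-0.0289  0.0264] mid -0.0012 top 0.061
0.08 710 [-0.0286  0.0271] mid -0.0007 top 0.0611
0.09 735 [-0.0284  0.027 ] mid -0.0007 top 0.0611
0.1 710 [-0.029   0.0269] mid -0.0011 top 0.0609
0.11 752 [-0.0288  0.0267] mid -0.001 top 0.0609
0.12 771 [-0.0289  0.0266] mid -0.0012 top 0.0609
0.13 776 [-0.0291  0.0265] mid -0.0013 top 0.061
0.14 793 [-0.0288  0.0264] mid -0.0012 top 0.061
0.15 822 [-0.0293  0.0262] mid -0.0015 top 0.0609
0.16 341 [-0.0292  0.0261] mid -0.0015 top 0.061
z ext [-1.18628816e-04  1.58904115e-01]
t 8.775 at [ 0.5149 -0.1174  0.2766] F [0.7 1.6 0.5] op 87.1
units total d [-0.088  0.662  2.222] w [ 0.001  -0.0027  0.0004] min rows 2.3 0.0
```

View pics/w2.png

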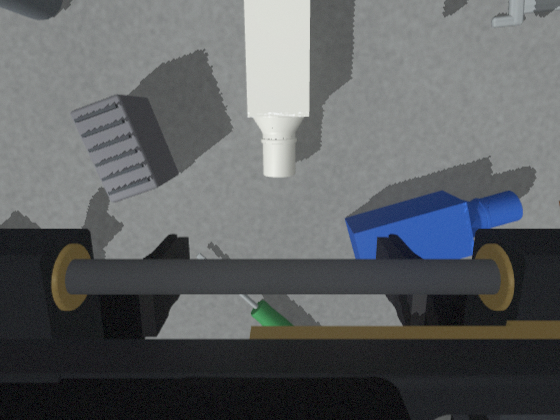

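```bash
python3 - <<'E'
from h import *
from rig import bot
s=bot.read_state();plan(s,[.6043,-.1733,.12],rpose(-34.1));plan(s,[.6043,-.1733,.032],rpose(-34.1))
E
```

```text
t 8.825 at [ 0.5144 -0.1158  0.2767] F [ 0.2  0.5 -0.8] op 87.3
units total d [-0.092  3.911  2.678] w [ 0.0018 -0.0051  0.0001] min rows 4.7 0.0
t 8.825 at [ 0.5144 -0.1158  0.2767] F [ 0.2  0.5 -0.8] op 87.3
units total d [-0.092  6.111  2.684] w [ 0.0018 -0.0051  0.0001] min rows 6.7 0.0
```

drive_tool([
  {"dx":-0.03,"dy":0.65,"dz":0.67,"wx":0,"wy":-0.005,"wz":0,"grip":87},
  {"dx":-0.03,"dy":0.65,"dz":0.67,"wx":0.0018,"wy":0,"wz":0,"grip":87},
  {"dx":-0.03,"dy":0.65,"dz":0.67,"wx":0,"wy":0,"wz":0,"grip":87},
  {"dx":0,"dy":0.65,"dz":0.67,"wx":0,"wy":0,"wz":0,"grip":87},
  {"dx":0,"dy":0.65,"dz":0,"wx":0,"wy":0,"wz":0,"grip":87},
  {"dx":0,"dy":0.65,"dz":0,"wx":0,"wy":0,"wz":0,"grip":87},
  {"dx":0,"dy":0,"dz":0,"wx":0,"wy":0,"wz":0,"grip":87},
])

```text
time_s: 9.7
position: [0.6039, -0.1699, 0.1197]
tcp_rot: [[-0.558, -0.004, 0.83], [-0.83, 0.002, -0.558], [0.001, -1.0, -0.004]]
force: [-1.1, 0.3, -0.8]
opening: 1.0
```

```bash
python3 - <<'E'
from h import *
from rig import bot
s=bot.read_state();plan(s,[.6043,-.1733,.032],rpose(-34.1))
E
```

```text
t 9.7 at [ 0.6039 -0.1699  0.1197] F [-1.1  0.3 -0.8] op 87.0
units total d [0.062 2.193 0.065] w [0.0028 0.0022 0.0005] min rows 2.2 0.0
```

drive_tool([
  {"dx":0.04,"dy":0.6,"dz":0.05,"wx":0,"wy":0,"wz":0,"grip":87},
  {"dx":0,"dy":0.6,"dz":0,"wx":0,"wy":0,"wz":0,"grip":87},
  {"dx":0,"dy":0.6,"dz":0,"wx":0,"wy":0,"wz":0,"grip":87},
  {"dx":0,"dy":0.39,"dz":0,"wx":0,"wy":0,"wz":0,"grip":87},
  {"dx":0,"dy":0,"dz":0,"wx":0,"wy":0,"wz":0,"grip":87},
  {"dx":0,"dy":0,"dz":0,"wx":0,"wy":0,"wz":0,"grip":87},
])

```text
time_s: 10.45
position: [0.6077, -0.175, 0.036]
tcp_rot: [[-0.559, 0.004, 0.829], [-0.829, -0.002, -0.559], [-0.0, -1.0, 0.005]]
force: [-0.3, 0.1, -0.2]
opening: 1.0
```

```bash
python3 - <<'E'
from h import *
from rig import bot
s=bot.read_state();plan(s,[.6043,-.1733,.032],rpose(-34.1))
E
```

```text
t 10.45 at [ 0.6077 -0.175   0.036 ] F [-0.3  0.1 -0.2] op 87.0
units total d [ 0.012  0.1   -0.095] w [-0.003   0.0016 -0.0002] min rows 0.1 0.0
```

drive_tool([
  {"dx":0,"dy":0.08,"dz":-0.08,"wx":-0.003,"wy":0,"wz":0,"grip":87},
  {"dx":0,"dy":0,"dz":0,"wx":0,"wy":0,"wz":0,"grip":40},
  {"dx":0,"dy":0,"dz":0,"wx":0,"wy":0,"wz":0,"grip":40},
  {"dx":0,"dy":0,"dz":0,"wx":0,"wy":0,"wz":0,"grip":40},
  {"dx":0,"dy":0,"dz":0,"wx":0,"wy":0,"wz":0,"grip":40},
  {"dx":0,"dy":0,"dz":0,"wx":0,"wy":0,"wz":0,"grip":40},
])

```text
time_s: 11.2
position: [0.6043, -0.1732, 0.0319]
tcp_rot: [[-0.559, -0.001, 0.829], [-0.829, 0.001, -0.559], [0.0, -1.0, -0.002]]
force: [-0.6, -0.9, 0.8]
opening: 0.664
```

drive_tool([
  {"dx":0,"dy":-0.3,"dz":0,"wx":0,"wy":0,"wz":0,"grip":40},
  {"dx":0,"dy":-0.8,"dz":0,"wx":0,"wy":0,"wz":0,"grip":40},
  {"dx":0,"dy":-0.9,"dz":0,"wx":0,"wy":0,"wz":0,"grip":40},
  {"dx":0,"dy":-0.9,"dz":0,"wx":0,"wy":0,"wz":0,"grip":40},
  {"dx":0,"dy":-0.9,"dz":0,"wx":0,"wy":0,"wz":0,"grip":40},
  {"dx":0,"dy":-0.9,"dz":0,"wx":0,"wy":0,"wz":0,"grip":40},
  {"dx":0,"dy":-0.9,"dz":0,"wx":0,"wy":0,"wz":0,"grip":40},
  {"dx":0,"dy":-0.9,"dz":0,"wx":0,"wy":0,"wz":0,"grip":40},
])

```text
time_s: 12.2
position: [0.6042, -0.173, 0.2935]
tcp_rot: [[-0.559, -0.002, 0.829], [-0.829, 0.001, -0.559], [-0.0, -1.0, -0.002]]
force: [0.7, -0.2, -1.3]
opening: 0.666
```

```bash
python3 - <<'E'
from h import *
from rig import bot
s=bot.read_state()
R=Rn.from_euler('z',13.3,degrees=True).as_matrix(); peg=np.array([.5595,.2383,0])+R@[-.001,.0019,.094]
z=R@[.5,0,.75**.5];print('peg',peg,z)
Rf=rpose(13.3,60)
# bottle axis passes grasp point 3 mm ahead of TCP along tool y; mouth 105 mm along -tool z
for a in (.12,.0): 
    tcp=peg+z*(a+.105)-Rf[:,1]*.003; print(a,tcp); plan(s,tcp,Rf)
plan(s,[.50,-.05,.32],rpose(13.3))
E
```

```text
peg [0.55808973 0.23991899 0.094     ] [0.48658944 0.11502487 0.8660254 ]
0.12 [0.66504396 0.2652019  0.29035572]
t 12.2 at [ 0.6042 -0.173   0.2935] F [ 0.7 -0.2 -1.3] op 57.9
units total d [-9.936  0.089 -4.86 ] w [ 0.6282 -0.4756  0.2739] min rows 11.1 7.2
0.0 [0.60665322 0.25139891 0.18643267]
t 12.2 at [ 0.6042 -0.173   0.2935] F [ 0.7 -0.2 -1.3] op 57.9
units total d [-8.834  2.689 -5.873] w [ 0.6282 -0.4756  0.2739] min rows 10.9 7.2
t 12.2 at [ 0.6042 -0.173   0.2935] F [ 0.7 -0.2 -1.3] op 57.9
units total d [-1.096 -0.655 -3.88 ] w [ 0.0012 -0.5252 -0.0006] min rows 4.1 4.5
```

drive_tool([
  {"dx":0,"dy":-0.2,"dz":0,"wx":0,"wy":-0.105,"wz":0,"grip":40},
  {"dx":0,"dy":-0.2,"dz":0,"wx":0,"wy":-0.105,"wz":0,"grip":40},
  {"dx":0,"dy":-0.2,"dz":0,"wx":0,"wy":-0.105,"wz":0,"grip":40},
  {"dx":0,"dy":-0.2,"dz":0,"wx":0,"wy":-0.105,"wz":0,"grip":40},
  {"dx":0,"dy":-0.2,"dz":0,"wx":0,"wy":-0.105,"wz":0,"grip":40},
  {"dx":0,"dy":0,"dz":0,"wx":0.0953,"wy":0,"wz":0,"grip":40},
  {"dx":0,"dy":0,"dz":0,"wx":0.0953,"wy":0,"wz":0,"grip":40},
])

```text
time_s: 13.08
position: [0.6048, -0.1729, 0.3327]
tcp_rot: [[0.23, 0.29, 0.929], [-0.973, 0.069, 0.22], [-0.0, -0.954, 0.298]]
force: [-0.1, -0.2, -1.4]
opening: 0.663
```

drive_tool([
  {"dx":0,"dy":0,"dz":0,"wx":0.0953,"wy":0,"wz":0,"grip":40},
  {"dx":0,"dy":0,"dz":0,"wx":0.0953,"wy":0,"wz":0,"grip":40},
  {"dx":0,"dy":0,"dz":0,"wx":0.0953,"wy":0,"wz":0,"grip":40},
  {"dx":0,"dy":0,"dz":0,"wx":0.0953,"wy":0,"wz":0,"grip":40},
  {"dx":0,"dy":0,"dz":0,"wx":0.0953,"wy":0,"wz":0,"grip":40},
  {"dx":0,"dy":0,"dz":0,"wx":0,"wy":0,"wz":0,"grip":40},
])

```text
time_s: 13.82
position: [0.6033, -0.1715, 0.3293]
tcp_rot: [[0.233, 0.823, 0.518], [-0.972, 0.203, 0.115], [-0.011, -0.53, 0.848]]
force: [-0.9, 0.4, -1.5]
opening: 0.663
```

```bash
cat >> h.py <<'E'
RK=Rn.from_euler('z',13.3,degrees=True).as_matrix(); PEG=np.array([.5595,.2383,0])+RK@[-.001,.0019,.094]
PZ=RK@[.5,0,.75**.5]; RF=rpose(13.3,60)
def tgt(a): return PEG+PZ*(a+.105)-RF[:,1]*.003
E
python3 - <<'E'
from h import *
from rig import bot
s=bot.read_state(); print(np.round(s['joint_positions'],1)); plan(s,tgt(.13),RF)
E
```

```text
[-46.6  20.3 111.4  81.   48.3 -28.9]
t 13.825 at [ 0.6033 -0.1715  0.3293] F [-0.9  0.4 -1.5] op 57.7
units total d [-10.246   3.999   1.48 ] w [ 0.0226 -0.0047 -0.0054] min rows 11.1 0.2
```

drive_tool([
  {"dx":-0.788,"dy":0.308,"dz":0.114,"wx":0.011,"wy":0,"wz":0,"grip":40},
  {"dx":-0.788,"dy":0.308,"dz":0.114,"wx":0,"wy":0,"wz":0,"grip":40},
  {"dx":-0.788,"dy":0.308,"dz":0.114,"wx":0,"wy":0,"wz":0,"grip":40},
  {"dx":-0.788,"dy":0.308,"dz":0.114,"wx":0,"wy":0,"wz":0,"grip":40},
  {"dx":-0.788,"dy":0.308,"dz":0.114,"wx":0,"wy":0,"wz":0,"grip":40},
  {"dx":-0.788,"dy":0.308,"dz":0.114,"wx":0,"wy":0,"wz":0,"grip":40},
])

```text
time_s: 14.58
position: [0.6367, 0.0322, 0.3194]
tcp_rot: [[0.237, 0.835, 0.497], [-0.972, 0.206, 0.117], [-0.005, -0.511, 0.86]]
force: [-0.3, -0.1, -0.7]
opening: 0.663
```

```bash
python3 - <<'E'
from h import *
from rig import bot
s=bot.read_state(); print(np.round(s['joint_positions'],1)); plan(s,tgt(.13),RF)
E
```

```text
[-19.8  19.8 116.8 109.6  30.4 -40.9]
t 14.575 at [0.6367 0.0322 0.3194] F [-0.3 -0.1 -0.7] op 57.7
units total d [-5.488  2.16   0.658] w [ 0.008  -0.0004 -0.0054] min rows 5.9 0.1
```

drive_tool([
  {"dx":-0.55,"dy":0.21,"dz":0.065,"wx":0.0,"wy":0,"wz":0,"grip":40},
  {"dx":-0.55,"dy":0.21,"dz":0.065,"wx":0,"wy":0,"wz":0,"grip":40},
  {"dx":-0.55,"dy":0.21,"dz":0.065,"wx":0,"wy":0,"wz":0,"grip":40},
  {"dx":-0.55,"dy":0.21,"dz":0.065,"wx":0,"wy":0,"wz":0,"grip":40},
  {"dx":-0.55,"dy":0.21,"dz":0.065,"wx":0,"wy":0,"wz":0,"grip":40},
])

```text
time_s: 15.2
position: [0.6523, 0.1495, 0.31]
tcp_rot: [[0.237, 0.835, 0.497], [-0.971, 0.207, 0.116], [-0.006, -0.51, 0.86]]
force: [0.2, 0.1, -1.1]
opening: 0.666
```

drive_tool([
  {"dx":-0.5,"dy":0.21,"dz":0.065,"wx":0.0,"wy":0,"wz":0,"grip":40},
  {"dx":-0.5,"dy":0.21,"dz":0.065,"wx":0,"wy":0,"wz":0,"grip":40},
  {"dx":-0.5,"dy":0.21,"dz":0.065,"wx":0,"wy":0,"wz":0,"grip":40},
  {"dx":0,"dy":0,"dz":0,"wx":0,"wy":0,"wz":0,"grip":40},
])

```text
time_s: 15.7
position: [0.6627, 0.2146, 0.304]
tcp_rot: [[0.239, 0.835, 0.496], [-0.971, 0.209, 0.116], [-0.007, -0.51, 0.86]]
force: [-0.0, 0.5, -1.2]
opening: 0.664
```

```bash
python3 - <<'E'
from h import *
from rig import bot
s=bot.read_state(); print(np.round(s['joint_positions'],1)); plan(s,tgt(.13),RF)
E
```

```text
[  5.9  24.8 110.7 154.   16.2 -68.6]
t 15.7 at [0.6627 0.2146 0.304 ] F [-0.   0.5 -1.2] op 57.8
units total d [-1.212  0.485  0.132] w [ 0.0071 -0.0009 -0.0072] min rows 1.3 0.1
```

drive_tool([
  {"dx":-0.4,"dy":0.16,"dz":0.04,"wx":0.007,"wy":0,"wz":-0.007,"grip":40},
  {"dx":-0.4,"dy":0.16,"dz":0.04,"wx":0,"wy":0,"wz":0,"grip":40},
  {"dx":-0.4,"dy":0.16,"dz":0.04,"wx":0,"wy":0,"wz":0,"grip":40},
  {"dx":0,"dy":0,"dz":0,"wx":0,"wy":0,"wz":0,"grip":40},
  {"dx":0,"dy":0,"dz":0,"wx":0,"wy":0,"wz":0,"grip":40},
  {"dx":0,"dy":0,"dz":0,"wx":0,"wy":0,"wz":0,"grip":40},
])

```text
time_s: 16.45
position: [0.6696, 0.2621, 0.297]
tcp_rot: [[0.225, 0.842, 0.49], [-0.974, 0.195, 0.113], [-0.001, -0.503, 0.864]]
force: [-0.6, 1.0, -2.0]
opening: 0.664
```

```bash
python3 - <<'E'
from h import *
from rig import bot,imaging
s=bot.read_state(); print(np.round(s['joint_positions'],1)); plan(s,tgt(.13),RF)
p,d=imaging.capture('scene');np.savez('s2.npz',p=p,d=d,**imaging.get_calibration('scene'))
W=load('s2.npz')[2]
K,T=[imaging.get_calibration('scene')[k] for k in ('mtx','world_to_cam')]
def px(X): c=K@(T[:3,:3]@X+T[:3,3]); return c[:2]/c[2]
m=s['position']+s['tcp_rot'][:,1]*.003-s['tcp_rot'][:,2]*.105
print('mouth px',px(m),'peg base/tip px',px(PEG),px(PEG+.09*PZ),'base of bottle px',px(m+s['tcp_rot'][:,2]*.176))
c0=px(PEG+.09*PZ).astype(int);x0,y0=max(0,c0[0]-65),max(0,c0[1]-60)
im=cv2.resize(p[y0:y0+115,x0:x0+140],None,fx=5,fy=5,interpolation=cv2.INTER_CUBIC)[:,:,::-1].copy()
for X,col in ((m,(0,0,255)),(PEG,(0,255,0)),(PEG+.09*PZ,(0,255,0)),(m+s['tcp_rot'][:,2]*.176,(0,0,255)),(m+s['tcp_rot'][:,2]*.044,(255,0,255))):
    u=((px(X)-[x0,y0]+.5)*5).astype(int);cv2.circle(im,tuple(map(int,u)),4,col,-1)
cv2.imwrite('pics/s2.png',im)
E
```

```text
[ 12.2  27.2 107.8 177.2  14.9 -87.7]
t 16.45 at [0.6696 0.2621 0.297 ] F [-0.6  1.  -2. ] op 57.8
units total d [-0.101  0.001  0.06 ] w [ 0.002  -0.0019  0.0025] min rows 0.1 0.0
mouth px [292.00184064 265.78190441] peg base/tip px [311.01739724 283.40320937] [298.8779307  272.23663737] base of bottle px [258.19987563 235.12373203]
```

View pics/s2.png

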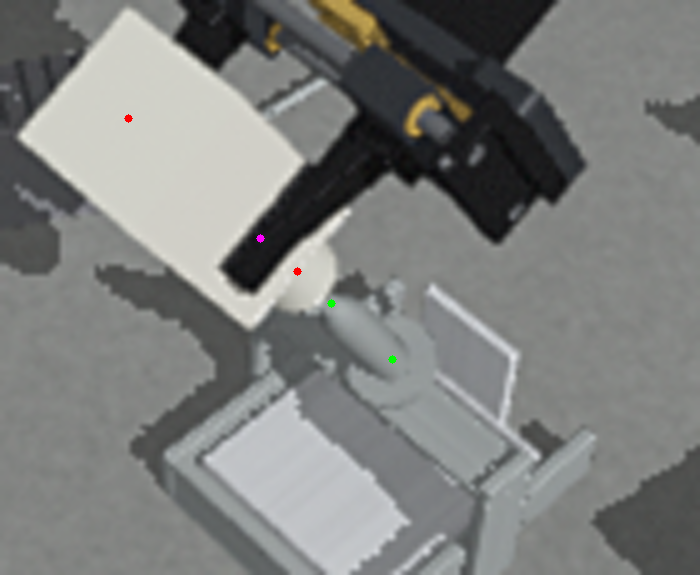

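The mouth marker falls on the visible neck end at (300,275) and the peg markers fall on the peg, so the lines agree. I'll start sliding down the peg axis in small steps, watching the force.

drive_tool([
  {"dx":-0.1,"dy":0,"dz":-0.2,"wx":0.002,"wy":-0.002,"wz":0.002,"grip":40},
  {"dx":0,"dy":0,"dz":-0.2,"wx":0,"wy":0,"wz":0,"grip":40},
  {"dx":0,"dy":0,"dz":-0.2,"wx":0,"wy":0,"wz":0,"grip":40},
  {"dx":0,"dy":0,"dz":-0.2,"wx":0,"wy":0,"wz":0,"grip":40},
  {"dx":0,"dy":0,"dz":0,"wx":0,"wy":0,"wz":0,"grip":40},
  {"dx":0,"dy":0,"dz":0,"wx":0,"wy":0,"wz":0,"grip":40},
])

```text
time_s: 17.25
position: [0.6534, 0.2632, 0.2692]
tcp_rot: [[0.23, 0.843, 0.486], [-0.973, 0.199, 0.116], [0.001, -0.499, 0.866]]
force: [0.5, -0.3, -1.2]
opening: 0.661
```

```bash
python3 - <<'E'
from h import *
from rig import bot
s=bot.read_state(); print(np.round(s['joint_positions'],1)); plan(s,tgt(.09),RF); print('Ftool',s['tcp_rot'].T@s['force'])
E
```

```text
[ 12.6  29.5 111.2 178.4  20.7 -88.9]
t 17.25 at [0.6534 0.2632 0.2692] F [ 0.5 -0.3 -1.2] op 57.5
units total d [ 0.018 -0.009 -0.145] w [-0.0005  0.0005  0.0001] min rows 0.1 0.0
Ftool [ 0.39789487  0.97350889 -0.78119619]
```

drive_tool([
  {"dx":0.015,"dy":0,"dz":-0.12,"wx":0,"wy":0,"wz":0,"grip":40},
  {"dx":0,"dy":0,"dz":-0.12,"wx":0,"wy":0,"wz":0,"grip":40},
  {"dx":0,"dy":0,"dz":-0.12,"wx":0,"wy":0,"wz":0,"grip":40},
  {"dx":0,"dy":0,"dz":-0.12,"wx":0,"wy":0,"wz":0,"grip":40},
  {"dx":0,"dy":0,"dz":0,"wx":0,"wy":0,"wz":0,"grip":40},
])

```text
time_s: 17.88
position: [0.6434, 0.2602, 0.2515]
tcp_rot: [[0.23, 0.842, 0.488], [-0.973, 0.199, 0.116], [0.001, -0.501, 0.865]]
force: [0.4, 0.4, -1.9]
opening: 0.665
```

drive_tool([
  {"dx":0,"dy":0,"dz":-0.1,"wx":0,"wy":0,"wz":0,"grip":40},
  {"dx":0,"dy":0,"dz":-0.1,"wx":0,"wy":0,"wz":0,"grip":40},
  {"dx":0,"dy":0,"dz":0,"wx":0,"wy":0,"wz":0,"grip":40},
])

```text
time_s: 18.25
position: [0.6396, 0.2593, 0.2449]
tcp_rot: [[0.23, 0.842, 0.487], [-0.973, 0.199, 0.116], [0.001, -0.501, 0.865]]
force: [-0.4, -0.1, -1.7]
opening: 0.663
```

```bash
python3 - <<'E'
from h import *
from rig import bot
s=bot.read_state(); plan(s,tgt(.07),RF); print('Ftool',s['tcp_rot'].T@s['force'],s['tcp_rot'].T@s['moment'])
E
```

```text
t 18.25 at [0.6396 0.2593 0.2449] F [-0.4 -0.1 -1.7] op 57.7
units total d [ 0.004 -0.004  0.061] w [0.0007 0.0005 0.0001] min rows 0.1 0.0
Ftool [ 0.03154093  0.51398864 -1.62676348] [-0.66982588 -0.01995819 -0.01783396]
```

drive_tool([
  {"dx":0,"dy":0,"dz":-0.14,"wx":0,"wy":0,"wz":0,"grip":40},
  {"dx":0,"dy":0,"dz":-0.14,"wx":0,"wy":0,"wz":0,"grip":40},
  {"dx":0,"dy":0,"dz":-0.14,"wx":0,"wy":0,"wz":0,"grip":40},
  {"dx":0,"dy":0,"dz":-0.14,"wx":0,"wy":0,"wz":0,"grip":40},
  {"dx":0,"dy":0,"dz":-0.14,"wx":0,"wy":0,"wz":0,"grip":40},
  {"dx":0,"dy":0,"dz":0,"wx":0,"wy":0,"wz":0,"grip":40},
])

```text
time_s: 19.0
position: [0.6259, 0.2561, 0.2204]
tcp_rot: [[0.23, 0.842, 0.488], [-0.973, 0.199, 0.116], [0.001, -0.501, 0.865]]
force: [-0.4, -0.1, -1.3]
opening: 0.664
```

drive_tool([
  {"dx":0,"dy":0,"dz":-0.14,"wx":0,"wy":0,"wz":0,"grip":40},
  {"dx":0,"dy":0,"dz":-0.14,"wx":0,"wy":0,"wz":0,"grip":40},
  {"dx":0,"dy":0,"dz":-0.14,"wx":0,"wy":0,"wz":0,"grip":40},
  {"dx":0,"dy":0,"dz":-0.14,"wx":0,"wy":0,"wz":0,"grip":40},
  {"dx":0,"dy":0,"dz":-0.14,"wx":0,"wy":0,"wz":0,"grip":40},
  {"dx":0,"dy":0,"dz":0,"wx":0,"wy":0,"wz":0,"grip":40},
])

```text
time_s: 19.75
position: [0.6123, 0.2528, 0.1962]
tcp_rot: [[0.23, 0.842, 0.488], [-0.973, 0.199, 0.116], [0.001, -0.501, 0.865]]
force: [-0.6, 0.2, -1.7]
opening: 0.664
```

```bash
python3 - <<'E'
from h import *
from rig import bot
s=bot.read_state(); plan(s,tgt(.0),RF); print('Ftool',s['tcp_rot'].T@s['force'],s['tcp_rot'].T@s['moment'],np.round(s['joint_positions'],1))
E
```

```text
t 19.75 at [0.6123 0.2528 0.1962] F [-0.6  0.2 -1.7] op 57.8
units total d [ 0.002 -0.005 -0.284] w [0.0009 0.0005 0.0001] min rows 0.3 0.0
Ftool [-0.32800558  0.34722288 -1.73907039] [-0.65574     0.01214162  0.02854309] [ 12.5  37.1 119.3 178.8  36.3 -89.5]
```

11 mm to go with no contact force. Easing down to the collar.

drive_tool([
  {"dx":0,"dy":0,"dz":-0.1,"wx":0,"wy":0,"wz":0,"grip":40},
  {"dx":0,"dy":0,"dz":-0.1,"wx":0,"wy":0,"wz":0,"grip":40},
  {"dx":0,"dy":0,"dz":-0.03,"wx":0,"wy":0,"wz":0,"grip":40},
  {"dx":0,"dy":0,"dz":0,"wx":0,"wy":0,"wz":0,"grip":40},
])

```text
time_s: 20.25
position: [0.6082, 0.2519, 0.1889]
tcp_rot: [[0.23, 0.843, 0.487], [-0.973, 0.199, 0.116], [0.001, -0.5, 0.866]]
force: [0.4, -0.4, -2.3]
opening: 0.667
```

drive_tool([
  {"dx":0,"dy":0,"dz":-0.025,"wx":0,"wy":0,"wz":0,"grip":40},
  {"dx":0,"dy":0,"dz":-0.025,"wx":0,"wy":0,"wz":0,"grip":40},
])

```text
time_s: 20.5
position: [0.6073, 0.2516, 0.1873]
tcp_rot: [[0.23, 0.843, 0.486], [-0.973, 0.199, 0.116], [0.001, -0.5, 0.866]]
force: [0.2, 0.3, -1.4]
opening: 0.666
```

drive_tool([
  {"dx":0,"dy":0,"dz":-0.025,"wx":0,"wy":0,"wz":0,"grip":40},
  {"dx":0,"dy":0,"dz":-0.025,"wx":0,"wy":0,"wz":0,"grip":40},
])

```text
time_s: 20.75
position: [0.6067, 0.2515, 0.1861]
tcp_rot: [[0.23, 0.844, 0.485], [-0.973, 0.199, 0.115], [0.001, -0.498, 0.867]]
force: [-0.8, 0.2, 3.0]
opening: 0.664
```

drive_tool([
  {"dx":0,"dy":0,"dz":-0.025,"wx":0,"wy":0,"wz":0,"grip":40},
  {"dx":0,"dy":0,"dz":0,"wx":0,"wy":0,"wz":0,"grip":40},
])

```text
time_s: 21.0
position: [0.6068, 0.2515, 0.1861]
tcp_rot: [[0.23, 0.845, 0.483], [-0.973, 0.2, 0.115], [0.001, -0.496, 0.868]]
force: [0.7, 0.1, 4.4]
opening: 0.665
```

Contact with the collar comes exactly where it was expected. I'll release and back out along the fingers.

drive_tool([
  {"dx":0,"dy":0,"dz":0,"wx":0,"wy":0,"wz":0,"grip":66},
  {"dx":0,"dy":0,"dz":0,"wx":0,"wy":0,"wz":0,"grip":87},
  {"dx":0,"dy":0,"dz":0,"wx":0,"wy":0,"wz":0,"grip":87},
  {"dx":0,"dy":0,"dz":0,"wx":0,"wy":0,"wz":0,"grip":87},
  {"dx":0,"dy":0,"dz":0,"wx":0,"wy":0,"wz":0,"grip":87},
])

```text
time_s: 21.62
position: [0.6058, 0.2512, 0.1845]
tcp_rot: [[0.23, 0.843, 0.487], [-0.973, 0.199, 0.116], [0.001, -0.5, 0.866]]
force: [0.6, 0.2, 0.4]
opening: 0.993
```

drive_tool([
  {"dx":0,"dy":-0.2,"dz":0,"wx":0,"wy":0,"wz":0,"grip":87},
  {"dx":0,"dy":-0.4,"dz":0,"wx":0,"wy":0,"wz":0,"grip":87},
  {"dx":0,"dy":-0.4,"dz":0,"wx":0,"wy":0,"wz":0,"grip":87},
  {"dx":0,"dy":-0.4,"dz":0,"wx":0,"wy":0,"wz":0,"grip":87},
  {"dx":0,"dy":-0.4,"dz":0,"wx":0,"wy":0,"wz":0,"grip":87},
  {"dx":0,"dy":-0.4,"dz":0,"wx":0,"wy":0,"wz":0,"grip":87},
  {"dx":0,"dy":-0.4,"dz":0,"wx":0,"wy":0,"wz":0,"grip":87},
  {"dx":0,"dy":0,"dz":0,"wx":0,"wy":0,"wz":0,"grip":87},
])

```text
time_s: 22.62
position: [0.517, 0.2304, 0.2372]
tcp_rot: [[0.231, 0.843, 0.487], [-0.973, 0.199, 0.116], [0.001, -0.5, 0.866]]
force: [-0.2, 0.1, -0.7]
opening: 1.0
```

```bash
python3 - <<'E'
from h import *
from rig import bot,imaging
s=bot.read_state(); print(s['time_s'],s['position'],s['force'],np.round(s['joint_positions'],1))
p,d=imaging.capture('scene');np.savez('s3.npz',p=p,d=d,**imaging.get_calibration('scene'));W=load('s3.npz')[2]
cv2.imwrite('pics/s3.png',cv2.resize(p[170:360,130:430],None,fx=2.6,fy=2.6,interpolation=cv2.INTER_CUBIC)[:,:,::-1])
q=W[200:350,230:380].reshape(-1,3);l=(q-(PEG-[0,0,.094]))@RK
t=l[(abs(l[:,1])<.03)&(l[:,2]>.04)&(l[:,2]<.078)&(l[:,0]<-.04)&(l[:,0]>-.15)];print('tab x',len(t),np.percentile(t,[2,50,98],axis=0).round(4).tolist())
A=RK@rpose(0)  # bottle extents in peg frame
z=np.array([.5,0,.75**.5]);x=np.array([z[2],0,-.5]);r=l-[0,0,.094];P=np.stack([r@x,r[:,1],r@z],1)
b=P[(abs(P[:,0])<.045)&(abs(P[:,1])<.045)&(P[:,2]>.07)&(P[:,2]<.21)];print('bottle in peg frame',len(b),np.percentile(b,[1,50,99],axis=0).round(4).tolist())
E
```

```text
22.625 [0.51698295 0.2304109  0.23719812] [-0.21583294  0.13389735 -0.68212905] [ 12.2  29.4 131.5 178.6  40.9 -89.5]
tab x 204 [[-0.0589, -0.0243, 0.0419], [-0.0542, 0.0038, 0.0617], [-0.0519, 0.0272, 0.0756]]
bottle in peg frame 1533 [[-0.0201, -0.0274, 0.0731], [0.0131, 0.0222, 0.1742], [0.044, 0.031, 0.181]]
```

View pics/s3.png

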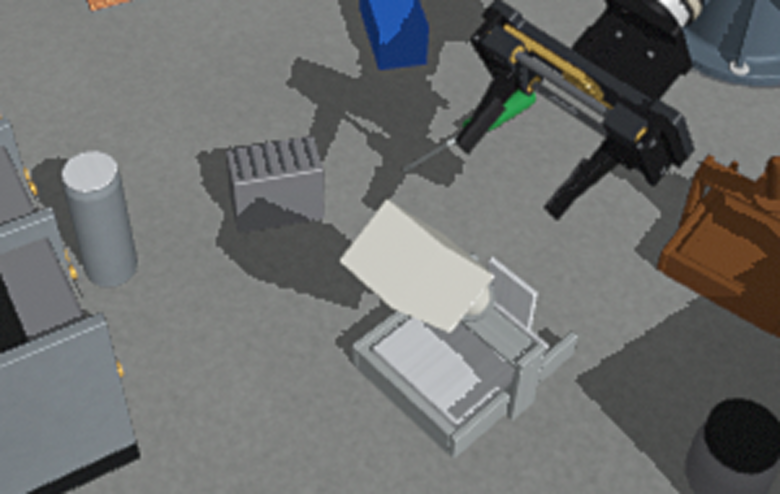

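The bottle now sits on the peg, at about (420,265) in the crop, with its base about 0.175 m along the peg axis (176 mm expected). The tab is in the home position once the scene camera's +3 mm offset is allowed for, and the gripper is clear. Handing in.

```bash
python3 -c "
from rig import workorder
print(workorder.hand_in())"
```

```text
the job is handed in; nothing more can be done
None
```

The job is handed in: the tray is home and the bottle is neck down on the peg, let go, with the gripper about 0.10 m clear. The clock was at about 22.7 s of the 64 s allowed. I viewed 7 pictures.

- **Tray:** I pushed it with closed fingers until it met its stop, where the force rose from about 2 N to 6 N with no further travel. The last picture reads the tab about 3 mm further in than the home position. That matches the scene camera's known offset, so I take it as home.
- **Bottle:** I gripped it across its flat sides, pitched it 60°, and slid it down the peg with no side force. Its mouth touched the collar exactly where expected, at about 4 N.
- **After release:** The base lies about 0.175 m up the peg axis, against 176 mm expected. The bottle settled with an estimated 6–8° of extra tilt, which fits the play between the 25 mm bore and the 19 mm peg.
- **Other things on the bench:** I touched none of them. Those visible in the last picture look undisturbed, but I did not measure them again. The spanner was out of that picture's frame, and the contact bar only partly in it.

No check failed. The wrist camera read heights 1–3 mm too high, which is about its stated 2 mm calibration error.

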